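# Weigh a ported bar and register it in the gauge nest

### The arm

A 7-joint arm with a two-finger parallel gripper is mounted at the origin on the work surface. World frame = base frame: x ahead of the robot, y to its left, z up, the work surface at z = 0. Lengths are in m, angles in rad, forces in N, time in s.
With the tool pointing down it reaches from about 0.35 to 0.9 m from the base axis. Payload 8.1 kg.
Tool frame: the origin (TCP) lies midway between the tips of the shut fingers; the grasp point (between the pads) lies behind it (arm.tcp_to_grasp is the z of the grasp point in the tool frame, in m); z points along the fingers, y is the line along which they close (so a half turn about z gives the same grasp; the last joint's range is limited). The gripper opens to 92 mm and grips with 3 to 60 N. Pads are 19 mm wide; open, the fingers measure 130 mm over their backs; the gripper's body (75 mm by 190 mm) begins 47 mm behind the grasp point.
Start: joints at [1.04, 0.434, 0.025, 1.573, -0.012, 1.134, -0.075], TCP at [0.259, -0.569, 0.227] pointing down, gripper open.
Joint ranges: [-2.62, 2.62], [-0.44, 2.09], [-1.27, 1.32], [0.08, 2.57], [-1.32, 4.46], [0.12, 2], [-2.74, 2.74]. Speed limits (rad/s): [2.22, 2.22, 3.01, 3.01, 3.14, 3.14, 3.14].

### API

Orientations are given as a rotation vector (axis times angle).
In Python, from cell import readout, vision, arm gives the robot as it stands.
- The arm moves only by the tool carry_out, never from a script. Its argument "increments" is one flat list of numbers, 6 for each row, row after row: the shift along the world's x, y, z in mm, then the turn, a rotation vector about the world's x, y, z in rad. In form: [tx, ty, tz, wx, wy, wz, tx, ty, tz, wx, wy, wz, ...]. A call has 1 to 20 rows; each row shifts and turns the commanded pose from where the row before left it; what a row does not reach is not made up. A row lasts 1/8 s, in which the tool goes at most 62.5 mm and 10.7 degrees, less where a joint would pass 70% of its speed; a pose out of reach is approached as far as the arm can. A call with a gripper value outside its range is refused whole. "grip" is the closure, from 0 (fully open) to 1 (shut), set as the call begins (left out, the last holds). The fingers move at their own pace and stop on an object; "newtons" is the grip in N (left out, the last holds). Time passes only in rows, so rows that do not move let the fingers close. It gives the time, the measured TCP pose, the force, the opening and the grip force at its end, in the units of the state.
- readout.observe(): the state, without advancing time (a new reading comes with each control period).
- vision.get_image(name): name is "scene" or "top"; returns the picture (384x512x3 uint8, red, green, blue); there is no depth.
- vision.calibration(name): a dict with "fov_y" (degrees; the focal length in pixels is half the picture's height over the tangent of half this angle, whatever the lens; pixels are square), "cx", "cy" (the principal point, pixels), "pose" (4x4, takes a point from camera to world coordinates). Camera axes: x right, y up, looking along -z (the intrinsics and any distortion apply to the point x, -y, -z); pixel columns grow to the right and rows downward; lengths in m; the calibration is good to about 2 mm. A picture is of the moment at which its call begins. calibration takes no time and is no camera call.
- arm.sign_off(): hands the job in; it is judged then, once.
The state is a dict: "clock": time; "joints": joint angles; "dq": joint speeds; "joint_efforts": joint torques, N m; "position": TCP position; "ee_rot": TCP orientation; "force": force on the tool from outside, world axes, zero at the start; "ft_torque": the same for the moment, N m; "width": opening from 0.0 (shut) to 1.0 (fully open); "gripper_force": force on a finger pad.
Only numpy, scipy, OpenCV 4.12 (cv2) and the standard library are available. Lean on these libraries where they do the work, as an engineer would, in place of code of your own. Each camera call takes 0.05 s, during which the arm holds its last target. There are 200 camera calls.

### The job

Take the long bar with the two round port bosses out of the drying rack and lay it flat on the balance pan, bosses up, letting go of it there so that it can be weighed. Then move it to the gauge nest, still flat and bosses up, and push it gently home, flush against both the long fence and the end stop; finally press the gauge arm all the way down over it. Leave the short plain bar in the rack and the jar where they are.

Things in the scene. Friction and masses are not known exactly. Their poses are not given: they have to be found in the camera images.
- bar_center (a point): Centre of the ported bar: bare aluminium, 180 mm long (its x), 50 wide (its z), 20 thick (its y), about 0.45 kg. On its +y face two round bosses, 18 mm across, 6 high, on the centre line 45 mm either side of the middle. Starts on edge in a rack slot (x along the slot, z up). Flat with bosses up, y points up. On edge on a flat surface it stands until its top is pushed over. Either end may meet the end stop.
- spare_center (a point): Centre of the short plain bar in the other slot: aluminium, 120 x 50 x 20 mm, no bosses, axes as those of the ported bar. Not to be disturbed.
- rack: White plastic drying rack fixed to the table, 210 mm (x) by 136 mm (y); origin at its underside's centre. Two slots run along its x, at y = -40 and +40 mm, each 24 mm wide, floor 12 mm above the table; lips on both sides of each slot reach 24 mm above the table, so the upper 38 mm of a bar are free.
- pan (a point): Centre of the top of the balance's grey pan, 50 mm above the table: fixed, flat, 210 mm (x) by 160 mm (y). Beyond its +x edge, 113 to 158 mm from this point, a black display 150 mm wide rises 11 mm above the pan. Balance and rack may stand in either order.
- nest_home (a point): Where the bar's centre is when fully home in the gauge nest, 10 mm above the nest's dark flat bed, which is 30 mm above the table. The bar then lies lengthwise along this frame's y, one long side on the fence (+x side) and one end on the end stop (-y side). The bed spans x from -115 to +95 mm and y from -130 to +130 mm of this point. Fixed.
- stops: The two steel stops of the nest, 18 mm high above the bed, fixed; the body's origin is 25 mm towards -x, 20 mm towards -y and 40 mm below home; axes as nest_home. Seen from home: the long fence's face is 25 mm towards +x and runs along y from -90 to +100 mm; the end stop's face is 90 mm towards -y and runs along x from -65 to +15 mm.
- hinge_point (a point): Hinge axis (parallel to the nest's y) of the gauge arm, on a white post behind the fence, 92 mm above the table; axes as nest_home. The arm reaches 167 mm from here towards -x, over the end of the bar nearest the end stop. Post and cheeks: 50 mm along y, up to 113 mm above the table.
- gauge_arm (a joint): Angle of the gauge arm in rad: 0 fully down (arm level, its foot 3 mm above a bar on the bed), up to 1.1 as it swings up. Starts raised; a friction hinge (about 0.25 N m, some 2 N at the paddle) leaves it where it is put; it meets a hard stop at 0.
- paddle (a point): Centre of the top of the black paddle (34 mm along the arm, 26 wide, 12 thick) at the free end of the gauge arm, 150 mm from the hinge and 6 mm above the arm's axis; press here to lower the arm.
- jar: Glass jar with a white cap, 56 mm across, 70 mm high, standing loose on the table; origin at its underside's centre. Not to be disturbed.
Not all that is in view belongs to the job. What is shaped like the part that bears bar_center but blue, brown or red is not meant.

How it is judged:
On the way, in this order (a step that is already met when the one before it is completed fails the run):
1. the ported bar lies flat and still on the balance pan, bosses up, let go (angle between bar_center's own y axis and vertical below 0.1 rad and z of bar_center in the frame of pan between 0.006 and 0.014 m and x of bar_center in the frame of pan between -0.085 and 0.085 m and y of bar_center in the frame of pan between -0.08 and 0.08 m and contact force between the fingers and bar below 0.1 N and linear speed of bar below 0.02 m/s), for 0.3 s.
2. the bar lies flat in the nest, bosses up, home against the fence and the end stop (x of bar_center in the frame of nest_home between -0.0025 and 0.0025 m and y of bar_center in the frame of nest_home between -0.0025 and 0.0025 m and z of bar_center in the frame of nest_home between -0.004 and 0.004 m and angle between bar_center's own y axis and vertical below 0.06 rad and angle between the x axis of bar_center and the y axis of nest_home, either way round below 0.025 rad), for 0.2 s.
3. the gauge arm is fully down (value of joint gauge_arm below 0.06 rad), for 0.2 s.
At the end, for the whole second after the job is handed in: The bar rests flat on the nest's bed, bosses up (within 0.06 rad), its centre within 2.5 mm of home across and along and 4 mm in height, its length within 0.025 rad of the fence; the gauge arm is down (below 0.06 rad); nothing moves (all of step 2 and value of joint gauge_arm below 0.06 rad and linear speed of bar below 0.01 m/s); the robot touches nothing.
It fails at once if the bar is rammed against the stops (over 50 N) (contact force between stops and bar above 50 N).
It fails at once if the short plain bar is disturbed (moved more than 20 mm) (distance of spare_center from where it was at the start of the episode above 0.02 m).
It fails at once if the jar is disturbed (moved more than 20 mm) (distance of jar from where it was at the start of the episode above 0.02 m).
It also fails if it takes over 72 s, if anything falls off the work surface, if the arm or the gripper's body presses on something with over 40 N, if the wrist force passes 120 N, or if a joint passes its speed limit or range.

## Working session

There is one attempt and no reset: what is moved stays moved. The work goes in short steps, Python scripts to look and compute and a tool call to move; the robot and the scene stay as the last step left them, time stands still between calls to the robot, and variables do not carry over. Pictures are saved under pics/ and viewed, at most 10 in all, crops included, and the job is handed in when it is done.

Besides the shell and the picture viewer there is one more tool, called after "Call:" by a JSON object that holds its "api" and its "payload", one argument or row to a line. carry_out: Moves the arm, as the interface text tells. Its arguments: {"type":"object","properties":{"increments":{"type":"array","items":{"type":"number"}},"grip":{"type":"number"},"newtons":{"type":"number"}},"required":["increments"]}

```bash
ls; mkdir -p pics
python3 - <<'E'
from cell import readout, vision, arm
import cv2,json
for n in("scene","top"):
    c=vision.calibration(n); print(n,c)
    cv2.imwrite(f"pics/{n}0.png",vision.get_image(n)[:,:,::-1])
print(readout.observe(), arm.tcp_to_grasp)
E
```

```text
pics
scene {'fov_y': 43.94011569925865, 'cx': 255.9857565618727, 'cy': 185.37834209660824, 'pose': array([[ 0.00522084, -0.66984735,  0.74248048,  1.38765324],
       [ 0.99980478, -0.01065284, -0.01664097,  0.12137513],
       [ 0.01905643,  0.74242242,  0.66966097,  0.94276565],
       [ 0.        ,  0.        ,  0.        ,  1.        ]])}
top {'fov_y': 50.0668071420872, 'cx': 255.23788302909497, 'cy': 189.25804426367478, 'pose': array([[ 0.01561816,  0.99499921, -0.09865412,  0.34183979],
       [-0.99983302,  0.01460512, -0.01098246,  0.12018949],
       [-0.00948668,  0.09880918,  0.99506118,  1.23201727],
       [ 0.        ,  0.        ,  0.        ,  1.        ]])}
{'clock': 0.1, 'joints': array([ 1.04039882,  0.43514234,  0.02499246,  1.57400904, -0.01159427,
        1.13400423, -0.07508431]), 'dq': array([ 0.00018805, -0.00117612, -0.00074203, -0.0029022 , -0.00035651,
       -0.00017816, -0.00064892]), 'joint_efforts': array([ 3.95060575e-03, -6.69126749e+01,  9.88604464e-01, -3.15143108e+01,
       -6.04178058e-02,  3.75467318e-02,  5.25903170e-05]), 'position': array([ 0.25904026, -0.56828302,  0.22602935]), 'ee_rot': array([-3.06870295e+00, -6.66478994e-01,  6.87935262e-04]), 'force': array([-0.6636326 , -0.09314641, -0.96032752]), 'ft_torque': array([-0.02319885,  0.01092341,  0.00798503]), 'gripper_force': 0.0, 'width': 1.0028317909268438} -0.0188
```

View pics/top0.png

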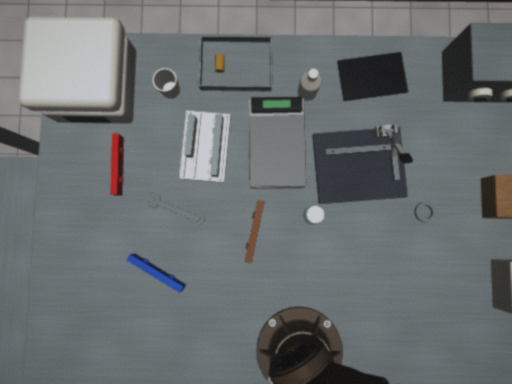

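View pics/scene0.png

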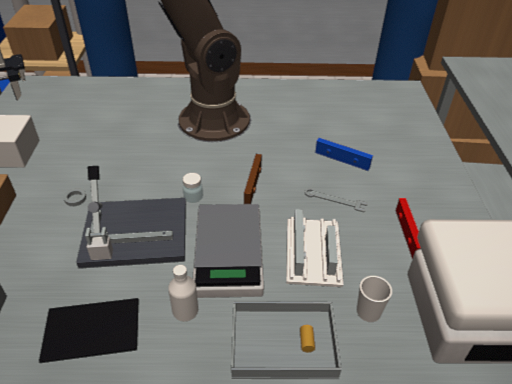

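Candidates in the top view are the long grey bar in the rack (217,145), the short grey bar (191,135), red (117,165), brown (255,232) and blue (156,272). By the description I choose the long grey one. I'll check it in a close crop.

```bash
cat > h.py <<'E'
import numpy as np, cv2
from cell import readout, vision, arm
def cam(n):
    c=vision.calibration(n); f=192/np.tan(np.radians(c['fov_y']/2)); return c,f,np.array(c['pose'])
def ray(n,u,v,z):
    c,f,T=cam(n); d=T[:3,:3]@np.array([(u-c['cx'])/f,-(v-c['cy'])/f,-1]); o=T[:3,3]
    return o+d*(z-o[2])/d[2]
def proj(n,p):
    c,f,T=cam(n); q=T[:3,:3].T@(np.asarray(p,float)-T[:3,3])
    return c['cx']+f*q[0]/-q[2], c['cy']-f*q[1]/-q[2]
def crop(img,x,y,w,h,s): return cv2.resize(img[y:y+h,x:x+w],None,fx=s,fy=s,interpolation=cv2.INTER_CUBIC)
E
python3 - <<'E'
from h import *
s=cv2.imread('pics/scene0.png');t=cv2.imread('pics/top0.png')
a=crop(t,170,100,80,60+30,5);b=crop(s,278,200,80,90,5)
cv2.imwrite('pics/rack.png',np.hstack([a,b]))
a=crop(t,305,115,115,95,3.4);b=crop(s,75,160,115,110,3.4)
h=max(a.shape[0],b.shape[0]); P=lambda i:cv2.copyMakeBorder(i,0,h-i.shape[0],0,0,0)
cv2.imwrite('pics/nest.png',np.hstack([P(a),P(b)]))
E
```

```text
(no output)
```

View pics/rack.png

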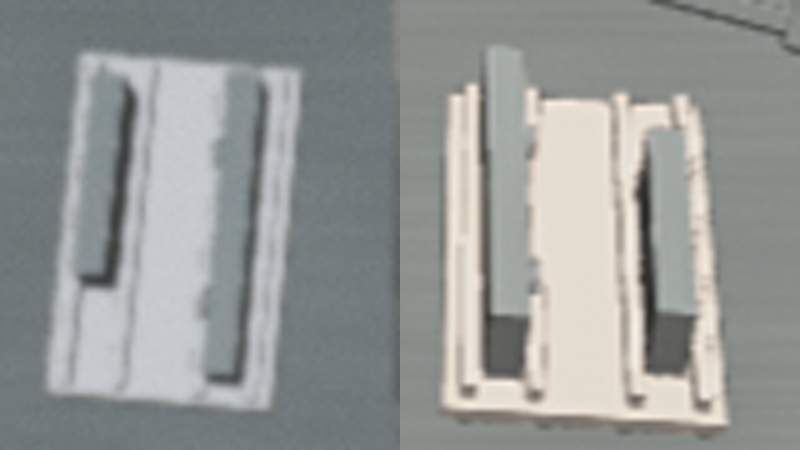

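View pics/nest.png

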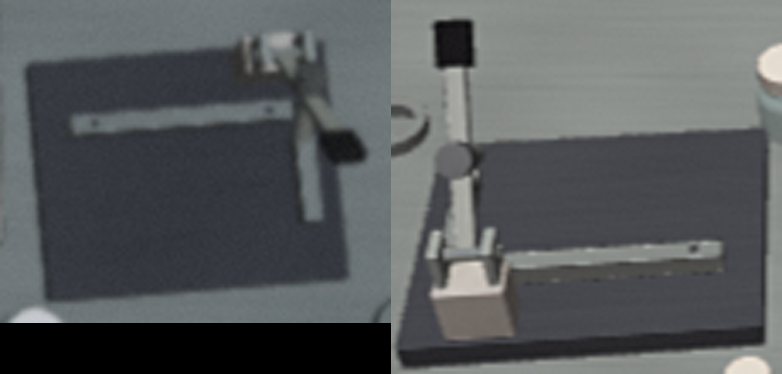

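The rack crop shows the long bar in the right-hand slot. Its bosses are bumps on its left side at crop (218,155) and (203,303), facing world +y, towards the plain short bar. The scene view agrees: bumps at (533,145) and (533,275). The nest crop shows the fence at the top (70–290,115), the end stop at right (310,170) and the black paddle at (345,146).

Run:
```python
from h import *
np.set_printoptions(precision=4,suppress=True)
t=cv2.imread('pics/top0.png'); s=cv2.imread('pics/scene0.png')
def U(pts,ox,oy,sc): return [(ox+(x+.5)/sc-.5,oy+(y+.5)/sc-.5) for x,y in pts]
def R(lbl,px,z,n='top'):
    P=np.array([ray(n,*p,z)[:2] for p in px]); print(lbl,P.tolist() if 0 else P.round(4).tolist(),'mean',P.mean(0)); return P
B=R('bar top',U([(228,70),(265,72),(240,380),(206,378)],170,100,5),.062)
Bs=R('bar scene',U([(486,45),(521,50),(528,316),(486,314)],278-80,200,5),.062,'scene')
for b in(B,Bs): d=(b[0]+b[1]-b[2]-b[3])/2; print('len',np.hypot(*d),'yaw',np.arctan2(d[1],d[0]))
R('rack outer',U([(78,52),(300,68),(270,408),(48,395)],170,100,5),.008)
N=R('bed',U([(27,64),(325,42),(347,276),(48,300)],305,115,3.4),.03)
F=R('fence face edge L,R',U([(72,134),(290,122)],305,115,3.4),.048)
R('endstop face top(left side) ',U([(297,140),(304,221)],305,115,3.4),.048)
R('bed scene L/R far, near R',U([(440,143),(770,128),(770,340)],75-391/3.4,160,3.4),.03,'scene')
R('fence scene back-edge',U([(510,255),(722,243)],75-391/3.4,160,3.4),.048,'scene')
for seed,img,n in(((277,150),t,'top'),((230,230),s,'scene')):
    m=np.zeros((386,514),np.uint8); cv2.floodFill(cv2.GaussianBlur(img,(3,3),0),m,seed,0,(4,)*3,(4,)*3,4|cv2.FLOODFILL_MASK_ONLY|(255<<8))
    c=max(cv2.findContours(m[1:-1,1:-1],0,2)[0],key=cv2.contourArea); q=cv2.approxPolyDP(cv2.convexHull(c),6,True)[:,0]
    R('pan '+n+str(q.tolist()),q,.05,n)
g=cv2.cvtColor(t,6); y,x=np.where(g[200:230,300:332]>170); R('jar cap',[(x.mean()+300,y.mean()+200)],.07)
# paddle two-view
d=[]
for n,(u,v) in(('top',U([(345,146)],305,115,3.4)[0]),('scene',U([(455,43)],75-391/3.4,160,3.4)[0])):
    a=ray(n,u,v,0);b=ray(n,u,v,.3);d.append((a,(b-a)/np.linalg.norm(b-a)))
A=np.stack([d[0][1],-d[1][1]],1); k=np.linalg.lstsq(A,d[1][0]-d[0][0],rcond=None)[0]
print('paddle',d[0][0]+k[0]*d[0][1],d[1][0]+k[1]*d[1][1])
R('post',U([(280,45)],305,115,3.4),.1)
```

```text
bar top [[0.6778, 0.2533], [0.6769, 0.2317], [0.4957, 0.2418], [0.4965, 0.2614]] mean [0.5867 0.247 ]
bar scene [[0.5006, 0.2448], [0.504, 0.263], [0.6806, 0.2527], [0.6796, 0.233]] mean [0.5912 0.2484]
len 0.18147109315456242 yaw -0.05016313705535378
len 0.17815820642373456 yaw 3.07961216127526
rack outer [[0.7034, 0.3515], [0.6951, 0.2155], [0.4861, 0.229], [0.492, 0.3627]] mean [0.5942 0.2897]
bed [[0.6302, -0.0345], [0.6533, -0.2947], [0.4482, -0.3096], [0.4237, -0.0529]] mean [ 0.5389 -0.1729]
fence face edge L,R [[0.5653, -0.0708], [0.5783, -0.2573]] mean [ 0.5718 -0.164 ]
endstop face top(left side)  [[0.5628, -0.263], [0.493, -0.2677]] mean [ 0.5279 -0.2653]
bed scene L/R far, near R [[0.4495, -0.3126], [0.4281, -0.0502], [0.6481, -0.0274]] mean [ 0.5086 -0.13  ]
fence scene back-edge [[0.5852, -0.2231], [0.5714, -0.0695]] mean [ 0.5783 -0.1463]
pan top[[511, 103], [511, 383], [0, 383], [0, 153], [30, 108], [118, 20], [453, 37]] [[0.7243, -0.6129], [-0.065, -0.5771], [-0.0918, 0.8333], [0.5549, 0.8833], [0.6912, 0.8044], [0.967, 0.5561], [0.9244, -0.45]] mean [0.5293 0.2053]
pan scene[[243, 193], [259, 210], [261, 266], [194, 265], [199, 206]] [[0.4297, 0.1077], [0.4951, 0.151], [0.6816, 0.1539], [0.6801, -0.004], [0.4822, -0.0087]] mean [0.5537 0.08  ]
jar cap [[0.3894, -0.0371]] mean [ 0.3894 -0.0371]
paddle [ 0.5294 -0.2473  0.2056] [ 0.5291 -0.2446  0.2045]
post [[0.6322, -0.2335]] mean [ 0.6322 -0.2335]
```

Bar: centre about (0.589, 0.248), yaw −0.056, bosses facing +y. Home: about (0.549, −0.173), yaw +0.085. Pan: about (0.583, 0.073). Jar: (0.389, −0.037). I'll go above the bar with the gripper partly closed, so the fingers clear the spare.

Call:
{"api": "carry_out", "payload": {
  "increments": [0,0,40,0,0,0,19,48,0,0,0,0.147,19,48,0,0,0,0.148,19,48,0,0,0,0.148,19,48,0,0,0,0.148,19,48,0,0,0,0.148,19,48,0,0,0,0.148,19,48,0,0,0,0.148,19,48,0,0,0,0.148,19,48,0,0,0,0.148,19,48,0,0,0,0.148,19,48,0,0,0,0.148,19,48,0,0,0,0.148,19,48,0,0,0,0.148,19,48,0,0,0,0.148,19,48,0,0,0,0.148,19,48,0,0,0,0.148,7,0,0,0,0,0.148,0,0,0,0,0,0.148,0,0,0,0,0,0],
  "grip": 0.4,
  "newtons": 30
}}

```text
clock: 2.6
position: [0.5701, 0.1992, 0.2661]
ee_rot: [-0.081, -3.139, -0.0]
force: [0.6, -0.4, 0.7]
width: 0.602
gripper_force: 0.0
```

Call:
{"api": "carry_out", "payload": {
  "increments": [10,25,-30,0,0,0,9,23,-40,0,0,0,0,0,-50,0,0,0,0,0,-50,0,0,0,0,0,-30,0,0,0,0,0,-20,0,0,0,0,0,-13,0,0,0,0,0,0,0,0,0]
}}

```text
clock: 3.6
position: [0.5892, 0.2472, 0.0336]
ee_rot: [-0.081, -3.14, 0.0]
force: [0.0, -0.4, 0.7]
width: 0.601
gripper_force: 0.0
```

Run:
```python
from h import *
s=vision.get_image('scene')[:,:,::-1];t=vision.get_image('top')[:,:,::-1]
cv2.imwrite('pics/grasp.png',np.hstack([crop(t,170,80,80,100,5),crop(s,270,170,80,100,5)]))
for p in((.482,.073,.05),(.583,.073,.05),(.694,.073,.061)): print(proj('top',p))
```

```text
(np.float64(276.17737721589396), np.float64(181.66256681845))
(np.float64(276.5441037968677), np.float64(147.28044500806192))
(np.float64(277.10245289442497), np.float64(109.05259687226756))
```

View pics/grasp.png

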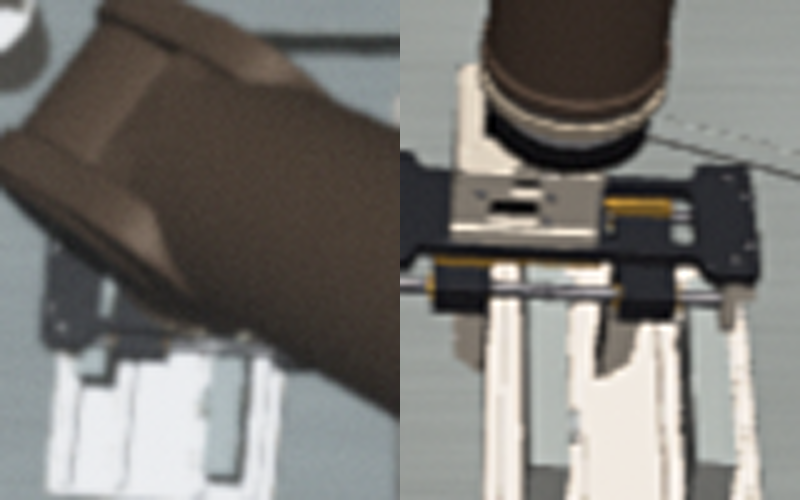

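The picture shows the fingers straddling the long bar, at crop (470,340) and (625,340) in the scene half, and clear of the spare. The predicted pixels put the pan centre nearer x = 0.570.

Call:
{"api": "carry_out", "payload": {
  "increments": [0,0,0,0,0,0,0,0,0,0,0,0,0,0,0,0,0,0,0,0,0,0,0,0],
  "grip": 1,
  "newtons": 30
}}

```text
clock: 4.2
position: [0.5895, 0.248, 0.0341]
ee_rot: [0.08, 3.14, 0.002]
force: [1.0, 3.2, -3.1]
width: 0.215
gripper_force: 26.8
```

Call:
{"api": "carry_out", "payload": {
  "increments": [0,0,10,0,0,0,0,0,30,0,0,0,0,0,40,0,0,0,0,0,30,0,0,0,0,0,0,0,0,0]
}}

```text
clock: 4.82
position: [0.5902, 0.2478, 0.1462]
ee_rot: [0.08, 3.137, 0.002]
force: [-0.3, -0.0, -4.2]
width: 0.216
gripper_force: 29.9
```

Call:
{"api": "carry_out", "payload": {
  "increments": [-4,-30,0,0,0,0,-4,-30,0,0,0,0,-4,-30,0,0,0,0,-4,-30,0,0,0,0,-4,-25,0,0,0,0,0,0,-25,0,0,0,0,0,-25,0,0,0,0,0,-15,0,0,0,0,0,-5,0,0,0,0,0,0,0,0,0]
}}

```text
clock: 6.08
position: [0.5692, 0.1025, 0.0737]
ee_rot: [-0.079, -3.14, -0.0]
force: [-0.1, -0.5, -3.9]
width: 0.217
gripper_force: 29.9
```

Call:
{"api": "carry_out", "payload": {
  "increments": [0,0,-2,0,0,0,0,0,-1,0,0,0,0,0,0,0,0,0]
}}

```text
clock: 6.45
position: [0.5698, 0.1026, 0.072]
ee_rot: [0.08, 3.139, 0.0]
force: [-1.5, -1.4, 5.3]
width: 0.214
gripper_force: 30.0
```

Call:
{"api": "carry_out", "payload": {
  "increments": [0,0,0,0,0,0,0,0,0,0,0,0,0,0,10,0,0,0,0,0,30,0,0,0,0,0,20,0,0,0],
  "grip": 0.4
}}

```text
clock: 7.08
position: [0.5698, 0.1027, 0.1325]
ee_rot: [0.08, 3.139, 0.001]
force: [-0.4, -0.7, -0.4]
width: 0.601
gripper_force: 0.0
```

Call:
{"api": "carry_out", "payload": {
  "increments": [0,25,0,0,0,0,0,25,0,0,0,0,0,0,0,0,0,0,0,0,-20,0,0,0,0,0,-20,0,0,0,0,0,-3,0,0,0,0,0,0,0,0,0],
  "grip": 1
}}

```text
clock: 7.95
position: [0.569, 0.1519, 0.0872]
ee_rot: [-0.08, -3.139, 0.0]
force: [-0.1, -0.6, 0.7]
width: 0.004
gripper_force: 0.0
```

Run:
```python
from h import *
s=vision.get_image('scene')[:,:,::-1];t=vision.get_image('top')[:,:,::-1]
cv2.imwrite('pics/edge.png',np.hstack([crop(t,230,80,100,120,4),crop(s,180,170,100,120,4)]))
```

```text
(no output)
```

View pics/edge.png

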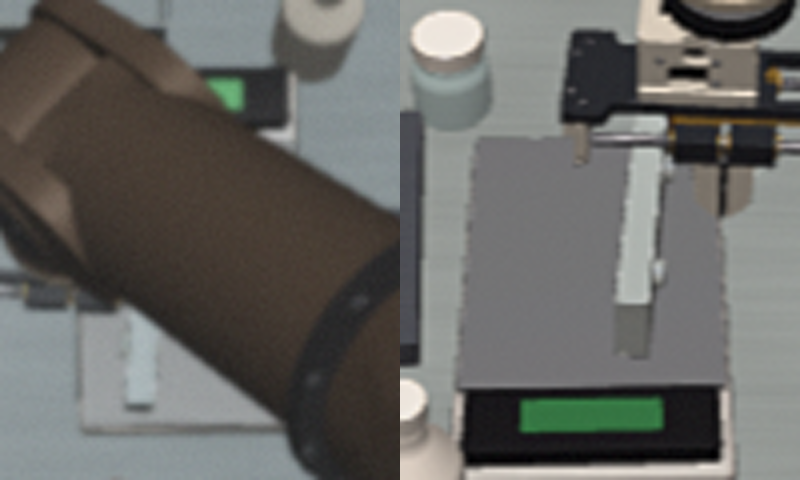

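The scene half shows the bar on edge on the pan, bosses (660,170) and (658,270) to the right (+y), with the shut fingers at (722,190) on the boss side. Now I tip it.

Call:
{"api": "carry_out", "payload": {
  "increments": [0,-8,0,0,0,0,0,-4,0,0,0,0,0,-4,0,0,0,0,0,-4,0,0,0,0,0,-4,0,0,0,0,0,-4,0,0,0,0,0,-4,0,0,0,0,0,-4,0,0,0,0,0,-4,0,0,0,0,0,-4,0,0,0,0,0,-4,0,0,0,0]
}}

```text
clock: 9.43
position: [0.5692, 0.1036, 0.0875]
ee_rot: [-0.08, -3.14, 0.001]
force: [-0.0, 0.0, 0.3]
width: 0.005
gripper_force: 0.0
```

Call:
{"api": "carry_out", "payload": {
  "increments": [0,10,20,0,0,0,0,40,30,0,0,0,0,50,30,0,0,0,0,50,0,0,0,0,0,30,0,0,0,0]
}}

```text
clock: 10.05
position: [0.5688, 0.2869, 0.168]
ee_rot: [0.077, 3.14, 0.002]
force: [-0.7, -0.7, -0.2]
width: 0.007
gripper_force: 0.0
```

Run:
```python
from h import *
s=vision.get_image('scene')[:,:,::-1];t=vision.get_image('top')[:,:,::-1]
cv2.imwrite('pics/flat_s.png',s);cv2.imwrite('pics/flat_t.png',t)
cv2.imwrite('pics/flat.png',np.hstack([crop(t,230,80,100,120,4),crop(s,180,170,100,120,4)]))
```

```text
(no output)
```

View pics/flat.png

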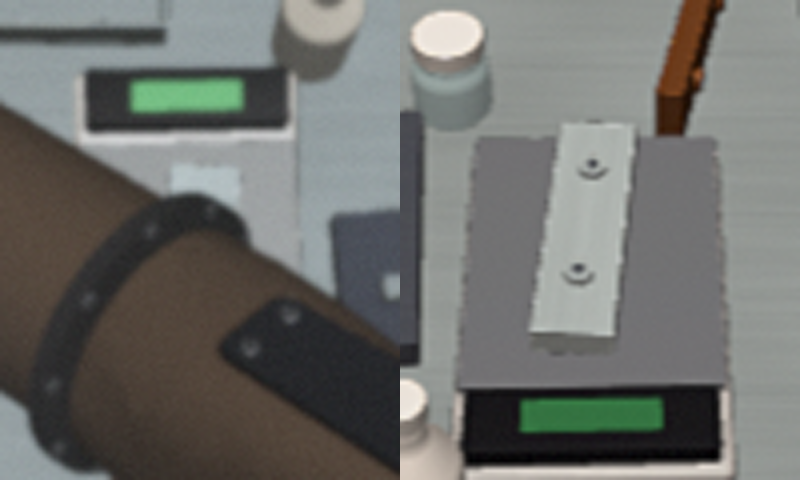

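The bar lies flat with bosses up at scene crop (593,165) and (578,270). Now its pose.

Run:
```python
from h import *
s=cv2.imread('pics/flat_s.png')
q=[(560,122),(635,124),(614,336),(530,331)]
P=np.array([ray('scene',180+(x-400+.5)/4-.5,170+(y+.5)/4-.5,.07)[:2] for x,y in q]); print(P.round(4),P.mean(0))
d=P[2]+P[3]-P[0]-P[1]; print(np.hypot(*d)/2,np.arctan2(d[1],d[0]))
b=np.array([ray('scene',180+(x-400+.5)/4-.5,170+(y+.5)/4-.5,.076)[:2] for x,y in((593,166),(578,270))]); d=b[1]-b[0]; print(b,b.mean(0),np.hypot(*d),np.arctan2(d[1],d[0]))
o=readout.observe();print(o['clock'],o['joints'],o['position'])
```

```text
[[0.4797 0.0467]
 [0.4809 0.0962]
 [0.6613 0.0878]
 [0.658  0.0381]] [0.56996762 0.06721638]
0.17959917839540648 -0.047069828070730776
[[0.52624903 0.07037036]
 [0.61505097 0.06471965]] [0.57065  0.067545] 0.08898154617016905 -0.06354703439841719
10.15 [-0.06795297  0.6256743  -0.76737964  1.56788281  0.46198658  1.13670291
  0.58729706] [0.5678739  0.28852729 0.16765849]
```

Call:
{"api": "carry_out", "payload": {
  "increments": [0,-45,0,0,0,0,0,-45,0,0,0,0,1,-45,0,0,0,0,1,-45,0,0,0,0,0,-41,-15,0,0,0,0,0,-30,0,0,0,0,0,-30,0,0,0,0,0,-20,0,0,0,0,0,-13,0,0,0,0,0,-5,0,0,0,0,0,0,0,0,0],
  "grip": 0
}}

```text
clock: 11.52
position: [0.5715, 0.0635, 0.055]
ee_rot: [0.079, 3.14, 0.0]
force: [-0.7, -1.0, 0.5]
width: 0.999
gripper_force: 0.0
```

Call:
{"api": "carry_out", "payload": {
  "increments": [0,0,0,0,0,0,0,0,0,0,0,0,0,0,0,0,0,0,0,0,0,0,0,0],
  "grip": 1,
  "newtons": 30
}}

```text
clock: 12.02
position: [0.5713, 0.0633, 0.0549]
ee_rot: [0.08, 3.14, 0.0]
force: [-0.7, -0.0, 0.9]
width: 0.615
gripper_force: 0.2
```

Call:
{"api": "carry_out", "payload": {
  "increments": [0,0,0,0,0,0,0,0,0,0,0,0,0,0,0,0,0,0]
}}

```text
clock: 12.4
position: [0.5714, 0.0638, 0.0549]
ee_rot: [0.079, 3.14, 0.001]
force: [0.0, 4.1, 0.1]
width: 0.54
gripper_force: 30.0
```

Call:
{"api": "carry_out", "payload": {
  "increments": [0,0,10,0,0,0,0,0,30,0,0,0,0,0,40,0,0,0,0,0,20,0,0,0,0,0,0,0,0,0]
}}

```text
clock: 13.02
position: [0.5719, 0.0631, 0.1557]
ee_rot: [0.081, 3.138, -0.0]
force: [0.6, -0.1, -4.6]
width: 0.542
gripper_force: 30.0
```

Call:
{"api": "carry_out", "payload": {
  "increments": [-7,-20,0,0,0,-0.144,-7,-20,0,0,0,-0.144,-7,-20,0,0,0,-0.144,-7,-20,0,0,0,-0.144,-7,-20,0,0,0,-0.144,-7,-20,0,0,0,-0.143,-7,-20,0,0,0,-0.143,-7,-20,0,0,0,-0.143,-7,-20,0,0,0,-0.143,-5,-25,0,0,0,-0.143,0,0,-20,0,0,0,0,0,-20,0,0,0,0,0,0,0,0,0]
}}

```text
clock: 14.65
position: [0.5009, -0.1416, 0.1122]
ee_rot: [-2.122, -2.31, 0.005]
force: [0.2, -0.8, -3.6]
width: 0.545
gripper_force: 30.0
```

Run:
```python
from h import *
s=vision.get_image('scene')[:,:,::-1];t=vision.get_image('top')[:,:,::-1]
cv2.imwrite('pics/n1.png',np.hstack([crop(t,305,100,125,120,3.2),crop(s,70,130,125,120,3.2)]))
R=cv2.Rodrigues(readout.observe()['ee_rot'])[0];print(R.round(3))
```

```text
[[-0.085  0.996 -0.002]
 [ 0.996  0.085  0.   ]
 [ 0.    -0.002 -1.   ]]
```

View pics/n1.png

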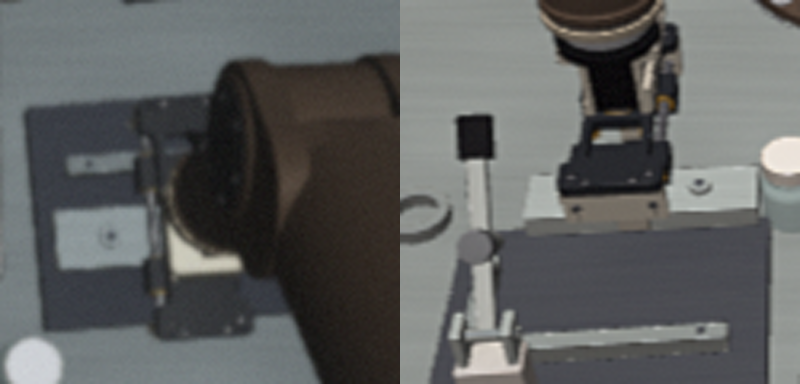

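The picture shows the bar held flat, bosses up, over the bed. It is parallel to the fence, and the gauge arm at scene crop (480,200) is clear.

Call:
{"api": "carry_out", "payload": {
  "increments": [0,0,-25,0,0,0,0,0,-25,0,0,0,0,0,-10,0,0,0,1,-12,0,0,0,0,1,-12,0,0,0,0,0,0,-10,0,0,0,0,0,-4,0,0,0,0,0,0,0,0,0]
}}

```text
clock: 15.75
position: [0.5049, -0.1652, 0.0403]
ee_rot: [-2.124, -2.314, 0.0]
force: [0.4, 0.6, -4.0]
width: 0.54
gripper_force: 30.0
```

Call:
{"api": "carry_out", "payload": {
  "increments": [0,0,-1,0,0,0,0,0,-1,0,0,0,0,0,-1,0,0,0,0,0,0,0,0,0]
}}

```text
clock: 16.25
position: [0.5052, -0.1657, 0.0377]
ee_rot: [2.125, 2.314, -0.0]
force: [-0.9, 0.6, -4.6]
width: 0.544
gripper_force: 30.0
```

Call:
{"api": "carry_out", "payload": {
  "increments": [0,0,-1,0,0,0,0,0,-1,0,0,0,0,0,-1,0,0,0,0,0,0,0,0,0]
}}

```text
clock: 16.75
position: [0.5053, -0.1657, 0.0348]
ee_rot: [2.125, 2.314, -0.0]
force: [-1.4, -0.0, -0.7]
width: 0.544
gripper_force: 30.0
```

Call:
{"api": "carry_out", "payload": {
  "increments": [0,0,0,0,0,0,0,0,0,0,0,0,0,0,0,0,0,0,0,0,10,0,0,0,0,0,25,0,0,0,0,0,20,0,0,0],
  "grip": 0.2
}}

```text
clock: 17.5
position: [0.5056, -0.1656, 0.0912]
ee_rot: [2.125, 2.313, 0.001]
force: [-0.0, -0.3, 0.3]
width: 0.801
gripper_force: 0.0
```

Call:
{"api": "carry_out", "payload": {
  "increments": [-18,-2,0,0,0,0,-18,-2,0,0,0,0,-18,-1,0,0,0,0,0,0,0,0,0,0,0,0,0,0,0,0,0,0,0,0,0,0,0,0,-25,0,0,0,0,0,-20,0,0,0,0,0,-7,0,0,0,0,0,0,0,0,0],
  "grip": 1
}}

```text
clock: 18.75
position: [0.4514, -0.1705, 0.0376]
ee_rot: [-2.124, -2.314, 0.0]
force: [0.3, -0.3, 0.6]
width: 0.004
gripper_force: 0.0
```

Call:
{"api": "carry_out", "payload": {
  "increments": [4,0.3,0,0,0,0,4,0.3,0,0,0,0,4,0.4,0,0,0,0,4,0.3,0,0,0,0,4,0.3,0,0,0,0,4,0.4,0,0,0,0,4,0.3,0,0,0,0,4,0.3,0,0,0,0,4,0.4,0,0,0,0,4,0.3,0,0,0,0,4,0.3,0,0,0,0,2,0.2,0,0,0,0,0,0,0,0,0,0]
}}

```text
clock: 20.38
position: [0.4946, -0.1675, 0.0377]
ee_rot: [-2.124, -2.311, 0.006]
force: [-9.9, -0.8, 11.9]
width: 0.006
gripper_force: 7.6
```

```bash
cat > look.py <<'E'
from h import *
import sys
s=vision.get_image('scene')[:,:,::-1];t=vision.get_image('top')[:,:,::-1]
cv2.imwrite(f'pics/{sys.argv[1]}.png',np.hstack([crop(t,310,115,100,95,4),crop(s,75,180,100,95,4)]))
E
python3 look.py n2
```

```text
(no output)
```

View pics/n2.png

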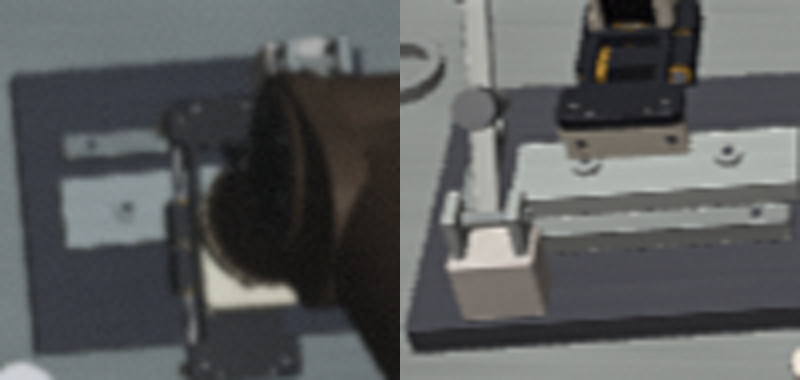

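The bar is parallel to the fence, with a small gap left at top crop rows 158–170. The upward force suggests the fingertip chamfer is riding on the bar's edge, so I'll back off, go lower and push again.

Call:
{"api": "carry_out", "payload": {
  "increments": [-8,-0.7,0,0,0,0,0,0,-4,0,0,0,0,0,0,0,0,0,2,0.2,0,0,0,0,2,0.2,0,0,0,0,2,0.2,0,0,0,0,0,0,0,0,0,0]
}}

```text
clock: 21.35
position: [0.4939, -0.1671, 0.0335]
ee_rot: [-2.124, -2.312, 0.003]
force: [-5.0, 0.1, 3.3]
width: 0.003
gripper_force: 2.6
```

Call:
{"api": "carry_out", "payload": {
  "increments": [1,0.1,0,0,0,0,1,0.1,0,0,0,0,0,0,0,0,0,0]
}}

```text
clock: 21.72
position: [0.496, -0.1669, 0.0335]
ee_rot: [-2.124, -2.312, 0.003]
force: [-5.4, -0.9, 3.7]
width: 0.008
gripper_force: 2.7
```

Call:
{"api": "carry_out", "payload": {
  "increments": [1,0.1,0,0,0,0,1,0.1,0,0,0,0,1,0.1,0,0,0,0,1,0,0,0,0,0,0,0,0,0,0,0]
}}

```text
clock: 22.35
position: [0.5004, -0.1666, 0.0336]
ee_rot: [-2.124, -2.313, 0.002]
force: [-4.8, -0.3, 1.9]
width: 0.004
gripper_force: 2.3
```

Call:
{"api": "carry_out", "payload": {
  "increments": [1,0.1,0,0,0,0,1,0.1,0,0,0,0,0,0,0,0,0,0]
}}

```text
clock: 22.72
position: [0.5038, -0.1662, 0.0337]
ee_rot: [2.125, 2.314, 0.001]
force: [-0.8, 0.5, -0.8]
width: 0.002
gripper_force: 0.6
```

Call:
{"api": "carry_out", "payload": {
  "increments": [1,0.1,0,0,0,0,1,0.1,0,0,0,0,0,0,0,0,0,0]
}}

```text
clock: 23.1
position: [0.5054, -0.1661, 0.0337]
ee_rot: [2.125, 2.314, 0.0]
force: [-1.2, 0.2, -0.3]
width: 0.001
gripper_force: 0.9
```

Call:
{"api": "carry_out", "payload": {
  "increments": [1,0.1,0,0,0,0,1,0.1,0,0,0,0,0,0,0,0,0,0]
}}

```text
clock: 23.48
position: [0.5074, -0.1658, 0.0337]
ee_rot: [2.125, 2.314, 0.0]
force: [-1.8, -0.6, -1.0]
width: 0.001
gripper_force: 1.0
```

Call:
{"api": "carry_out", "payload": {
  "increments": [1,0.1,0,0,0,0,1,0.1,0,0,0,0,0,0,0,0,0,0]
}}

```text
clock: 23.85
position: [0.5077, -0.1657, 0.0337]
ee_rot: [-2.124, -2.312, 0.003]
force: [-7.9, 1.1, 4.6]
width: 0.003
gripper_force: 4.1
```

Call:
{"api": "carry_out", "payload": {
  "increments": [1,0.1,0,0,0,0,1,0.1,0,0,0,0,0,0,0,0,0,0]
}}

```text
clock: 24.22
position: [0.5078, -0.1657, 0.0336]
ee_rot: [-2.123, -2.31, 0.007]
force: [-14.2, 1.1, 13.8]
width: 0.007
gripper_force: 7.7
```

Call:
{"api": "carry_out", "payload": {
  "increments": [-8,-0.7,0,0,0,0,0,0,25,0,0,0,0,0,30,0,0,0,10,39,0,0,0,0,12,39,0,0,0,0,11,39,0,0,0,0,0,0,0,0,0,0,0,0,-25,0,0,0,0,0,-20,0,0,0,0,0,-10,0,0,0,0,0,0,0,0,0]
}}

```text
clock: 25.6
position: [0.5362, -0.0496, 0.0335]
ee_rot: [-2.126, -2.313, 0.0]
force: [-0.5, 0.4, 0.2]
width: 0.007
gripper_force: 0.0
```

Run:
```python
from h import *
t=vision.get_image('top')[:,:,::-1];s=vision.get_image('scene')[:,:,::-1]
cv2.imwrite('pics/p_t.png',t);cv2.imwrite('pics/p_s.png',s)
H=np.array([.549,-.173]);ex=np.array([.9964,.085]);ey=np.array([-.085,.9964])
g=cv2.cvtColor(s,6).astype(int)
# profile along the bar's length line 15 mm to -x, at bar top z=.05, vs offset y from home
for x in(-.016,.0):
  print(x,[(y,int(g[int(round(v)),int(round(u))])) for y in range(-110,125,4) for u,v in [proj('scene',[*(H+x*ex+y/1000*ey),.05])]])
```

```text
-0.016 [(-110, 75), (-106, 79), (-102, 164), (-98, 177), (-94, 177), (-90, 181), (-86, 82), (-82, 76), (-78, 75), (-74, 147), (-70, 180), (-66, 176), (-62, 176), (-58, 176), (-54, 176), (-50, 175), (-46, 175), (-42, 176), (-38, 175), (-34, 175), (-30, 177), (-26, 176), (-22, 176), (-18, 175), (-14, 174), (-10, 176), (-6, 177), (-2, 177), (2, 176), (6, 177), (10, 178), (14, 179), (18, 179), (22, 178), (26, 178), (30, 178), (34, 178), (38, 179), (42, 181), (46, 182), (50, 182), (54, 181), (58, 181), (62, 181), (66, 182), (70, 184), (74, 84), (78, 39), (82, 42), (86, 40), (90, 41), (94, 42), (98, 40), (102, 41), (106, 41), (110, 40), (114, 41), (118, 43), (122, 41)]
0.0 [(-110, 73), (-106, 87), (-102, 151), (-98, 164), (-94, 173), (-90, 176), (-86, 161), (-82, 69), (-78, 71), (-74, 144), (-70, 179), (-66, 175), (-62, 173), (-58, 173), (-54, 173), (-50, 174), (-46, 174), (-42, 176), (-38, 172), (-34, 113), (-30, 83), (-26, 155), (-22, 145), (-18, 175), (-14, 176), (-10, 176), (-6, 176), (-2, 177), (2, 177), (6, 177), (10, 177), (14, 176), (18, 175), (22, 176), (26, 177), (30, 177), (34, 177), (38, 178), (42, 177), (46, 178), (50, 150), (54, 166), (58, 163), (62, 127), (66, 161), (70, 166), (74, 64), (78, 36), (82, 46), (86, 44), (90, 43), (94, 76), (98, 61), (102, 43), (106, 45), (110, 42), (114, 41), (118, 42), (122, 41)]
```

The end gap is about 12 mm. Pushing along −y.

Call:
{"api": "carry_out", "payload": {
  "increments": [0.3,-3,0,0,0,0,0.3,-3,0,0,0,0,0.2,-2,0,0,0,0,0.2,-2,0,0,0,0,0.2,-2,0,0,0,0,0.1,-2,0,0,0,0,0.2,-2,0,0,0,0,0,0,0,0,0,0]
}}

```text
clock: 26.7
position: [0.5379, -0.0639, 0.034]
ee_rot: [-2.123, -2.315, -0.002]
force: [-1.1, 5.3, 4.0]
width: 0.005
gripper_force: 2.6
```

Call:
{"api": "carry_out", "payload": {
  "increments": [0.1,-1,0,0,0,0,0.1,-1,0,0,0,0,0.1,-1,0,0,0,0,0,0,0,0,0,0]
}}

```text
clock: 27.2
position: [0.5381, -0.0668, 0.034]
ee_rot: [-2.123, -2.315, -0.002]
force: [-1.8, 5.7, 3.1]
width: 0.001
gripper_force: 2.8
```

Call:
{"api": "carry_out", "payload": {
  "increments": [0.1,-1,0,0,0,0,0.1,-1,0,0,0,0,0,0,0,0,0,0]
}}

```text
clock: 27.58
position: [0.5384, -0.0687, 0.034]
ee_rot: [-2.123, -2.315, -0.002]
force: [-1.1, 5.7, 4.3]
width: 0.002
gripper_force: 2.9
```

Call:
{"api": "carry_out", "payload": {
  "increments": [0.1,-1,0,0,0,0,0.1,-1,0,0,0,0,0.1,-1,0,0,0,0,0,0,0,0,0,0]
}}

```text
clock: 28.08
position: [0.5386, -0.0717, 0.034]
ee_rot: [-2.123, -2.315, -0.002]
force: [-1.7, 6.2, 3.4]
width: 0.005
gripper_force: 2.9
```

Call:
{"api": "carry_out", "payload": {
  "increments": [0.1,-1,0,0,0,0,0.1,-1,0,0,0,0,0,0,0,0,0,0]
}}

```text
clock: 28.45
position: [0.5387, -0.0728, 0.034]
ee_rot: [-2.122, -2.315, -0.003]
force: [-2.0, 9.1, 4.3]
width: 0.006
gripper_force: 4.3
```

Call:
{"api": "carry_out", "payload": {
  "increments": [0.1,-1,0,0,0,0,0.1,-1,0,0,0,0,0,0,0,0,0,0]
}}

```text
clock: 28.82
position: [0.5387, -0.0728, 0.034]
ee_rot: [-2.119, -2.315, -0.005]
force: [-2.7, 13.5, 5.0]
width: 0.008
gripper_force: 7.1
```

Call:
{"api": "carry_out", "payload": {
  "increments": [-0.5,8,0,0,0,0,0,0,25,0,0,0,0,0,30,0,0,0,-15,-38,0,0,0,0,-16,-38,0,0,0,0,-16,-38,0,0,0,0,0,0,0,0,0,0,0,0,-25,0,0,0,0,0,-20,0,0,0,0,0,-10,0,0,0,0,0,0,0,0,0]
}}

```text
clock: 30.2
position: [0.4913, -0.1827, 0.0333]
ee_rot: [-2.124, -2.314, 0.001]
force: [0.3, 0.7, 0.0]
width: 0.003
gripper_force: 0.0
```

Call:
{"api": "carry_out", "payload": {
  "increments": [2,0.2,0,0,0,0,2,0.2,0,0,0,0,2,0.2,0,0,0,0,2,0.2,0,0,0,0,2,0.2,0,0,0,0,1,0.1,0,0,0,0,1,0.1,0,0,0,0,0,0,0,0,0,0]
}}

```text
clock: 31.2
position: [0.5035, -0.182, 0.0337]
ee_rot: [-2.125, -2.314, -0.0]
force: [-1.1, -0.4, 0.0]
width: 0.003
gripper_force: 0.0
```

Call:
{"api": "carry_out", "payload": {
  "increments": [2,0.2,0,0,0,0,2,0.2,0,0,0,0,1,0.1,0,0,0,0,1,0.1,0,0,0,0,0,0,0,0,0,0]
}}

```text
clock: 31.82
position: [0.5089, -0.1815, 0.0337]
ee_rot: [-2.125, -2.313, 0.001]
force: [-2.8, -0.6, 2.7]
width: 0.005
gripper_force: 1.5
```

Call:
{"api": "carry_out", "payload": {
  "increments": [1,0.1,0,0,0,0,1,0.1,0,0,0,0,0,0,0,0,0,0]
}}

```text
clock: 32.2
position: [0.509, -0.1814, 0.0336]
ee_rot: [-2.124, -2.311, 0.005]
force: [-9.6, -0.5, 9.4]
width: 0.002
gripper_force: 5.3
```

Call:
{"api": "carry_out", "payload": {
  "increments": [-8,-0.7,0,0,0,0,0,0,40,0,0,0,0,0,60,0,0,0,0,0,60,0,0,0,0,0,55,0,0,0,0,0,0,0,0,0,10,-20,0,0,0,0,10,-25,0,0,0,0,6,-20,0,0,0,0,0,0,0,0,0,0]
}}

```text
clock: 33.45
position: [0.5291, -0.2491, 0.2472]
ee_rot: [-2.127, -2.309, 0.001]
force: [0.8, 0.0, -0.4]
width: 0.003
gripper_force: 0.0
```

```bash
python3 look.py n3
```

```text
(no output)
```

View pics/n3.png

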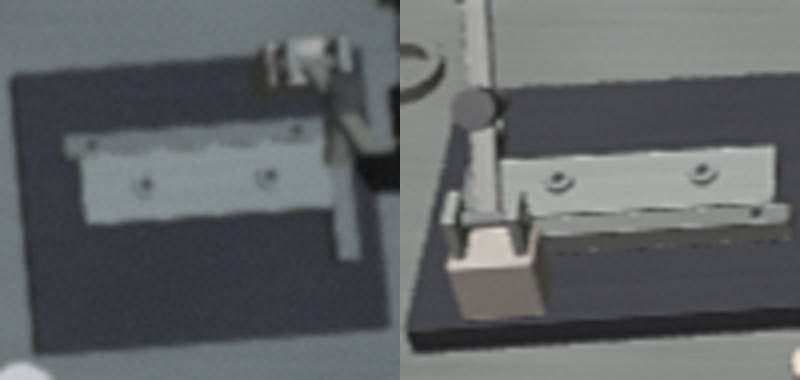

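The bar sits flush against the fence (top crop, along row 150) and the end stop (335,170), with bosses up at (145,185) and (268,178). Now I press the gauge arm.

Call:
{"api": "carry_out", "payload": {
  "increments": [0,0,-12,0,0,0,0,1,-12,0,0,0,0,1,-8,0,0,0,0,0,-6,0,0,0,0,0,-6,0,0,0,-6,-0.5,-7,0,0,0,-6,-0.5,-7,0,0,0,-6,-0.5,-7,0,0,0,-4,-0.3,-6.5,0,0,0,-4,-0.3,-6.5,0,0,0,-4,-0.3,-6.5,0,0,0,-4,-0.3,-6.5,0,0,0,0,0,0,0,0,0]
}}

```text
clock: 35.17
position: [0.4948, -0.2475, 0.1571]
ee_rot: [-2.124, -2.313, 0.001]
force: [-0.4, 0.5, 0.3]
width: 0.003
gripper_force: 0.0
```

Call:
{"api": "carry_out", "payload": {
  "increments": [-2.5,-0.2,-7,0,0,0,-2.5,-0.2,-7,0,0,0,-2.5,-0.2,-7,0,0,0,-2.5,-0.2,-7,0,0,0,-1,0,-7,0,0,0,-1,-0.1,-7,0,0,0,-1,0,-6,0,0,0,0,0,0,0,0,0]
}}

```text
clock: 36.17
position: [0.4821, -0.2483, 0.1092]
ee_rot: [-2.124, -2.313, 0.0]
force: [-0.5, -0.2, -0.5]
width: 0.007
gripper_force: 0.0
```

Call:
{"api": "carry_out", "payload": {
  "increments": [0,0,-4,0,0,0,0,0,-3,0,0,0,0,0,-2,0,0,0,0,0,-2,0,0,0,0,0,0,0,0,0]
}}

```text
clock: 36.8
position: [0.4826, -0.2485, 0.0986]
ee_rot: [2.125, 2.314, 0.0]
force: [-0.2, -0.1, 0.3]
width: 0.006
gripper_force: 0.0
```

Run:
```python
from h import *
s0=cv2.imread('pics/scene0.png');s=vision.get_image('scene')[:,:,::-1];t=vision.get_image('top')[:,:,::-1]
cv2.imwrite('pics/q_s.png',s);cv2.imwrite('pics/q_t.png',t)
for nm,im in(('0',s0),('now',s)):
    m=(im.max(2)<35).astype(np.uint8); m[:,:60]=0;m[:,200:]=0;m[290:]=0;m[:100]=0
    n,l,st,c=cv2.connectedComponentsWithStats(m); print(nm,[(st[i].tolist(),c[i].round(1).tolist()) for i in range(1,n) if st[i][4]>15])
o=readout.observe()['position']; print('tcp px',proj('scene',o),proj('scene',o+[0,0,.066]),'paddle0',proj('scene',(.529,-.246,.205)))
print(s[160:190:3,84:104:3].max(2)); print(s0[160:190:3,84:104:3].max(2))
```

```text
0 [([88, 166, 11, 13, 127], [93.2, 172.2]), ([196, 268, 4, 18, 64], [197.7, 276.8])]
now [([88, 100, 17, 28, 205], [97.0, 112.8]), ([76, 135, 32, 29, 337], [93.0, 150.4]), ([110, 140, 7, 11, 21], [112.9, 144.4]), ([104, 158, 6, 19, 37], [106.3, 167.4]), ([110, 159, 6, 18, 33], [112.9, 167.9]), ([84, 166, 19, 12, 60], [93.0, 168.2]), ([90, 174, 11, 4, 34], [94.7, 175.2]), ([76, 180, 33, 9, 77], [93.3, 186.4]), ([196, 268, 4, 18, 64], [197.7, 276.8])]
tcp px (np.float64(104.97194980282367), np.float64(191.74432241781162)) (np.float64(99.85228131531863), np.float64(172.3308591339437)) paddle0 (np.float64(92.82190930553983), np.float64(172.1227640678652))
[[144  91  11  11   9   7  96]
 [123 114  20  44  64  51  60]
 [ 68  39  32  26  25  22  27]
 [ 39  23  42  36  37  41  40]
 [ 42 113  69  45  44  45  46]
 [ 38 140  25  24  23  22  44]
 [ 45  45  44  44  43  43  43]
 [ 43  43  43  44  43  44  53]
 [ 39  44  44  46  40  65  49]
 [ 22  22  22  21  19  20  24]]
[[143 141 143 143 142 143 143]
 [145 144 145 147 147 146 144]
 [145 116  42  33  33 118 142]
 [146 111  22  25  27 113 143]
 [147 113  27  27  26 114 143]
 [148 116  24  26  24  83 142]
 [144 118  18  21  25  81 141]
 [143 147 153 169 118 145 141]
 [142 142 136 165 124 139 140]
 [141 141 124 165 136 140 139]]
```

Call:
{"api": "carry_out", "payload": {
  "increments": [0,0,-1,0,0,0,0,0,-1,0,0,0]
}}

```text
clock: 37.15
position: [0.4828, -0.2486, 0.0978]
ee_rot: [2.125, 2.313, -0.0]
force: [-6.3, 1.7, 19.1]
width: 0.007
gripper_force: 10.0
```

Call:
{"api": "carry_out", "payload": {
  "increments": [0,0,-1,0,0,0,0,0,-1,0,0,0]
}}

```text
clock: 37.4
position: [0.4829, -0.2487, 0.0973]
ee_rot: [2.124, 2.312, -0.001]
force: [-12.1, 3.5, 38.5]
width: 0.004
gripper_force: 18.9
```

It met a hard stop at z = 0.0975, the height of the paddle when fully down. Retreating.

Call:
{"api": "carry_out", "payload": {
  "increments": [0,0,3,0,0,0,0,0,20,0,0,0,0,0,50,0,0,0,0,0,60,0,0,0,-40,0,40,0,0,0,-40,0,20,0,0,0,-40,0,0,0,0,0,0,0,0,0,0,0]
}}

```text
clock: 38.4
position: [0.3601, -0.249, 0.2882]
ee_rot: [2.128, 2.31, -0.002]
force: [0.9, -0.7, 0.1]
width: 0.005
gripper_force: 0.0
```

Run:
```python
from h import *
s=vision.get_image('scene')[:,:,::-1];t=vision.get_image('top')[:,:,::-1]
cv2.imwrite('pics/e_s.png',s);cv2.imwrite('pics/e_t.png',t)
print('expected paddle down px',proj('scene',(.4813,-.25,.098)))
m=(s.max(2)<35).astype(np.uint8); m[:,:60]=0;m[:,200:]=0;m[290:]=0;m[:100]=0
n,l,st,c=cv2.connectedComponentsWithStats(m); print([(st[i].tolist(),c[i].round(1).tolist()) for i in range(1,n) if st[i][4]>15])
s1=cv2.imread('pics/n3.png')
# bar unchanged? compare the boss area with the n3 crop
now=crop(s,75,180,100,95,4); a=now[150:240,540:780-0] if 0 else now[150:240,140:380]; b=s1[150:240,540:780]; print('mean diff on bar',np.abs(a.astype(int)-b).mean())
H=np.array([.549,-.173]);ex=np.array([.9964,.085]);ey=np.array([-.085,.9964])
g=cv2.cvtColor(s,6).astype(int)
print([(y,int(g[int(round(v)),int(round(u))])) for y in range(-50,105,4) for u,v in [proj('scene',[*(H-.016*ex+y/1000*ey),.05])]])
o=readout.observe();print(o['position'],o['force'],o['clock'])
```

```text
expected paddle down px (np.float64(104.55988295479355), np.float64(191.59490833391746))
[([101, 188, 10, 10, 68], [106.1, 191.7]), ([196, 268, 4, 18, 64], [197.7, 276.8])]
mean diff on bar 0.7603703703703704
[(-50, 166), (-46, 167), (-42, 166), (-38, 167), (-34, 168), (-30, 167), (-26, 167), (-22, 166), (-18, 168), (-14, 167), (-10, 168), (-6, 168), (-2, 169), (2, 169), (6, 170), (10, 169), (14, 170), (18, 171), (22, 169), (26, 170), (30, 169), (34, 170), (38, 171), (42, 173), (46, 173), (50, 173), (54, 172), (58, 173), (62, 172), (66, 170), (70, 171), (74, 171), (78, 171), (82, 171), (86, 178), (90, 143), (94, 69), (98, 69), (102, 71)]
[ 0.36277729 -0.24863901  0.28798871] [-0.22259989 -0.38685766 -0.0923688 ] 38.5
```

```bash
python3 -c "
from cell import arm
print(arm.sign_off())"
```

```text
the job is handed in; nothing more can be done
None
```

The bar was laid flat on the balance pan with bosses up and released, then pushed home against the fence and end stop in the nest. The gauge arm is fully down, and I handed the job in at about 38.5 s; no verdict came back.

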